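Clear the chips and hold the ticket holder home on the frit shelf

TASK

Glass chips lie behind the front lip of the frit shelf, just where the squat, wide jar's ticket holder has to go: with the scraper block sweep all four along the shelf and off its end into the cullet tray (they are sharp, so keep the gripper's fingers off them), and stand the scraper upright back on the bench. Then lift the ticket holder off the rim of the plywood box and work its rear tongue down behind the shelf lip, thumbscrew to the front and centred on the squat jar, until it sits fully home on the lip. Finish while still gripping it and pressing it down firmly, so that I can tighten its screw, and leave the jars, tin, brush, paperweight and paddle where they are.

Things in the scene. Friction and masses are not known exactly. Their poses are not given: they have to be found in the camera images.
- shelf: low frit shelf of folded sheet steel, fixed. Origin on the bench under the middle of its front lip; x from the lip to the back, y along the lip, z up. Board 400 mm long (y -200 to 200, both ends open), its top 45 mm above the bench, from the lip back to an upstand at x 170. Feet 150 mm either side of the middle; open in front below the board
- lip_top (a point): middle of the top edge of the shelf's front lip (axes as the shelf). The lip is rigid, 4 mm thick (shelf x -2 to 2), runs the whole 400 mm and stands 22 mm above the board, its top 67 mm above the bench; its front is flush with the board's 6 mm thick edge
- squat_jar: the squat, wide glass jar with metal lid: 72 mm across, 57 mm tall, on the shelf board, its centre about 127 mm behind the lip, in the middle, left or right place (105 mm apart); origin at the centre of its underside, x and y parallel to the shelf's
- slim_jar: slim glass jar with metal lid, 42 mm across, 80 mm tall, in another of the three places on the shelf; loose, to be left alone; origin at the centre of its underside
- square_tin: square metal tin, 53 mm wide, 68 mm tall, in the remaining place on the shelf; loose, to be left alone; origin at the centre of its underside
- tray: cullet tray: bare aluminium, open, 130 (x) by 140 mm (y), walls 3 mm thick, 32 mm high, fixed at the left or right end of the shelf, its near wall tucked 10 mm under the board's end so that what goes over the end drops in. Origin: centre of its underside; axes as the shelf's; it reaches from about the lip to 127 mm behind it. A low wooden crate stands at the shelf's other end
- scraper: scraper block standing free on the bench in front of the shelf, left or right, on its rubber edge: foot 74 mm wide (its x), 28 mm thick (its y), 22 mm tall, with a 26 mm thick rubber edge under it; 0.08 to 0.17 kg. Origin: centre of the rubber's underside, z up. Held across the shelf (its x along the shelf's x) its broad face pushes the chips
- scraper_grip (a point): in the middle of the scraper's wooden grip, 50 mm above the rubber's underside. The grip is 50 mm wide (x), 22 mm thick (y) and reaches from 22 to 71 mm above the underside; axes as the scraper
- fix_box: open plywood box of fixings, fixed on the bench in front of the shelf on the side where the scraper is not: 70 mm (x) by 110 mm (y), 65 mm tall, walls 6 mm; the holder hangs over its front (-x) wall; origin at the centre of its underside
- holder: clamp-on aluminium ticket holder, 0.06 to 0.12 kg, hanging upright over the box's rim; lifts straight up. Origin: middle of the roof of its downward fork; x from front (card, thumbscrew) to back, y along its 60 mm width, z up. The fork's slot is 7 mm wide (x -3.5 to 3.5) and takes the lip with 3 mm to spare. Home, the roof rests on the lip's top: origin 67 mm above the bench
- holder_grip (a point): middle of the holder's card frame, the part to grip, 31 mm above the fork's roof: 8 mm thick (x), 60 mm wide (y), from 6 to 56 mm above the roof; below it the roof block is 13 mm thick
- tongue_tip (a point): lower end of the holder's rear tongue, 19 mm below the fork's roof and 6 mm behind its middle; the end flares back. The front skirt is longer: it ends 32 mm below the roof, flared forward, so it can be brought against the front of the lip while the tongue is still above the lip. The thumbscrew's head (13 mm) is 13 mm below the roof and stands 20 mm out in front
- chip1: amber glass chip, about 18 x 14 mm, 10 mm tall; origin in the middle of its underside. The four lie on the shelf board 0 to 58 mm behind the lip, within 45 mm either side of the squat jar's centre
- chip2: amber glass chip, about 18 x 14 mm, 10 mm tall; origin in the middle of its underside. The four lie on the shelf board 0 to 58 mm behind the lip, within 45 mm either side of the squat jar's centre
- chip3: amber glass chip, about 18 x 14 mm, 10 mm tall; origin in the middle of its underside. The four lie on the shelf board 0 to 58 mm behind the lip, within 45 mm either side of the squat jar's centre
- chip4: amber glass chip, about 18 x 14 mm, 10 mm tall; origin in the middle of its underside. The four lie on the shelf board 0 to 58 mm behind the lip, within 45 mm either side of the squat jar's centre
- brush: bench brush lying on the bench in front of the shelf, 160 mm long, under 30 mm tall; loose, to be left alone
- paperweight: round glass paperweight, 64 mm across, 50 mm tall, on the bench in front of the shelf; loose, to be left alone; origin at the centre of its underside
- paddle: wooden paddle lying flat on the right of the bench, 235 mm long, 14 mm tall; loose, to be left alone
Things that resemble listed ones, but are neither listed nor needed, are in the scene too. Leave any blue look-alike of the squat_jar alone. Leave any turquoise look-alike of the holder alone.

How it is judged:
By the outcome, as a careful person would: the job done as asked, in the order asked, and still so for the second after the job is handed in, while the arm keeps its last pose, push and grip.
It also fails if it takes over 70 s, if anything falls off the work surface, if the arm or the gripper's body presses on something with over 40 N, if the wrist force passes 120 N, or if a joint passes its speed limit or range.

ROBOT

A 7-joint arm with a two-finger parallel gripper is mounted at the origin on the work surface. World frame = base frame: x ahead of the robot, y to its left, z up, the work surface at z = 0. Lengths are in m, angles in rad, forces in N, time in s.
With the tool pointing down it reaches from about 0.4 to 0.85 m from the base axis. Payload 4.5 kg.
Tool frame: the origin (TCP) lies on the centre line of the jaws, within the pads' length; the fingertips stand 17 mm ahead of it and the grasp point (between the pads) lies 2 mm behind it (r.tip_reach is the distance from the TCP to the fingertips, in m); z points along the fingers, y is the line along which they close (so a half turn about z gives the same grasp; the last joint's range is limited). The gripper opens to 88 mm and grips with 3 to 60 N. Pads are 18 mm wide; open, the fingers measure 123 mm over their backs; the gripper's body (75 mm by 187 mm) begins 45 mm behind the grasp point.
Start: joints at [-1.316, 0.689, -0.195, 1.565, 0.157, 0.902, -0.215], TCP at [0.137, 0.61, 0.256] pointing down, gripper open.
Joint ranges: [-3.01, 3.01], [-0.46, 2.08], [-1.47, 1.51], [0.13, 2.56], [-1, 4.14], [0.04, 2.09], [-2.66, 2.66]. Speed limits (rad/s): [2.57, 2.57, 3.14, 3.14, 3.14, 3.14, 3.14].

INTERFACE

Orientations are given as a unit quaternion [x, y, z, w].
In Python, from plant import r gives the robot as it stands.
- The arm moves only by the tool step_arm, never from a script. Its argument "steps" is a list of rows, each a list of 7 numbers: the shift along the tool's x, y, z in cm, then the turn, a rotation vector about the tool's x, y, z in degrees, then the gripper's target within -1 to 1 (shut at 1, half-way at 0, fully open at -1). A call has 1 to 8 rows; each row shifts and turns the commanded pose from where the row before left it, along the tool's axes as they then stand; what a row does not reach is not made up. A row lasts 1/8 s, in which the tool goes at most 62.5 mm and 10.7 degrees, less where a joint would pass 70% of its speed; a pose out of reach is approached as far as the arm can. A call with a gripper value outside its range is refused whole. The fingers move at their own pace and stop on an object; "force" is the grip in N (left out, the last holds). Time passes only in rows, so rows that do not move let the fingers close. It gives the time, the measured TCP pose, the force, the opening and the grip force at its end, in the units of the state.
- r.get_state(): the state, without advancing time (a new reading comes with each control period).
- r.snapshot(name): name is "scene" or "top"; returns a dict with "pixels" (384x512x3 uint8, red, green, blue), "fx", "fy", "cx", "cy" (pixels), "cam_to_world" (4x4, takes a point from camera to world coordinates). Camera axes: x right, y down, z forward; pixel columns grow to the right and rows downward; lengths in m; the calibration is good to about 2 mm. A picture is of the moment at which its call begins. There is no depth.
- r.finish_job(): hands the job in; it is judged then, once.
The state is a dict: "clock": time; "q": joint angles; "qd": joint speeds; "joint_torque": joint torques, N m; "tool_pos": TCP position; "eef_rot": TCP orientation; "contact_force": force on the tool from outside, world axes, zero at the start; "moment": the same for the moment, N m; "opening": opening from 0.0 (shut) to 1.0 (fully open); "finger_force": force on a finger pad.
Only numpy, scipy, OpenCV 4.12 (cv2) and the standard library are available. Lean on these libraries where they do the work, as an engineer would, in place of code of your own. Each camera call takes 0.05 s, during which the arm holds its last target. There are 200 camera calls.

## Working session

There is one attempt and no reset: what is moved stays moved. The work goes in short steps, Python scripts to look and compute and a tool call to move; the robot and the scene stay as the last step left them, time stands still between calls to the robot, and variables do not carry over. Pictures are saved under pics/ and viewed, at most 13 in all, crops included, and the job is handed in when it is done.

Besides the shell and the picture viewer there is one more tool, called after ">>>" as a command line: name --pt "numbers of a row" for each row, then --argument value for the rest. step_arm: Moves the arm, as the interface text tells. Its arguments: {"type":"object","properties":{"steps":{"type":"array","items":{"type":"array","items":{"type":"number"}}},"force":{"type":"number"}},"required":["steps"]}

```bash
mkdir -p pics; ls
python3 - <<'E'
from plant import r
import cv2,pickle
for n in("scene","top"):
    s=r.snapshot(n); pickle.dump(s,open(n+".pkl","wb"))
    cv2.imwrite(f"pics/{n}0.png",cv2.resize(s["pixels"][:,:,::-1],(800,600),interpolation=cv2.INTER_CUBIC))
    print(n,s["fx"],s["fy"],s["cx"],s["cy"],s["cam_to_world"])
st=r.get_state();print(st)
E
```

```text
pics
scene 424.7694877137264 424.7694877137264 252.44072550739764 194.29554030607775 [[-0.73873523  0.49598308 -0.45636722  1.10136468]
 [ 0.67382138  0.52808242 -0.5168111   0.52112098]
 [-0.01533005 -0.68929656 -0.72431709  0.9991922 ]
 [ 0.          0.          0.          1.        ]]
top 468.8995579562794 468.8995579562794 261.0922414906411 187.5097216877296 [[ 3.75295989e-03 -9.91361726e-01  1.31102419e-01  3.73355245e-01]
 [-9.99809668e-01 -1.20985023e-03  1.94721531e-02 -1.45801635e-01]
 [-1.91453330e-02 -1.31150544e-01 -9.91177578e-01  1.30219081e+00]
 [ 0.00000000e+00  0.00000000e+00  0.00000000e+00  1.00000000e+00]]
{'clock': 0.1, 'q': array([-1.31618743,  0.6899167 , -0.19452441,  1.56620709,  0.15732213,
        0.90251873, -0.21512311]), 'qd': array([ 0.0014056 , -0.00129436, -0.00095974, -0.00148007, -0.0006442 ,
       -0.00081701, -0.00066248]), 'joint_torque': array([-3.87533059e-03, -5.28499997e+01, -1.27134852e+00, -1.53836775e+01,
       -5.25009620e-02,  1.98190974e-03,  3.33431399e-05]), 'tool_pos': array([0.13681453, 0.60929772, 0.25498876]), 'eef_rot': array([ 1.10147347e-01,  9.93914924e-01, -8.27828561e-04, -2.38656223e-05]), 'contact_force': array([-0.34438954,  0.69890027, -0.31788998]), 'moment': array([-0.01244657,  0.00687417,  0.00019113]), 'finger_force': 0.0, 'opening': 1.0007091051310066}
```

View pics/scene0.png

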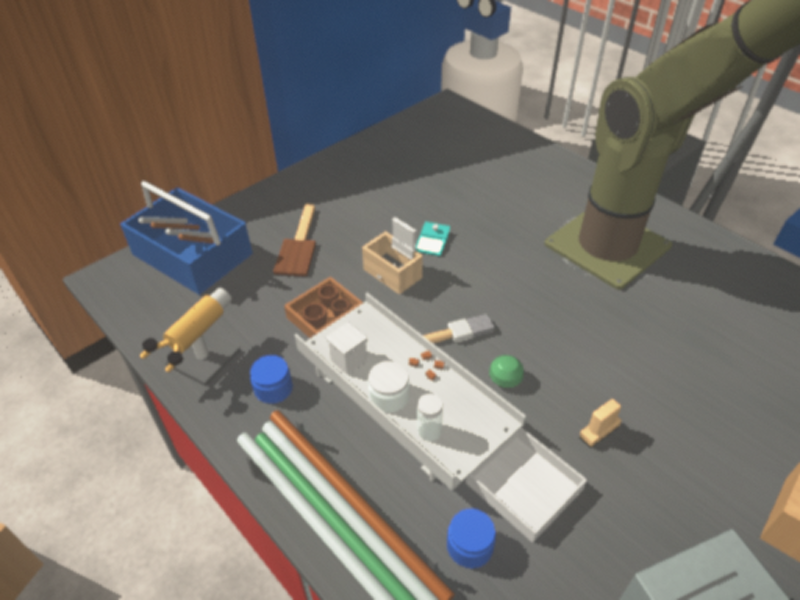

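View pics/top0.png

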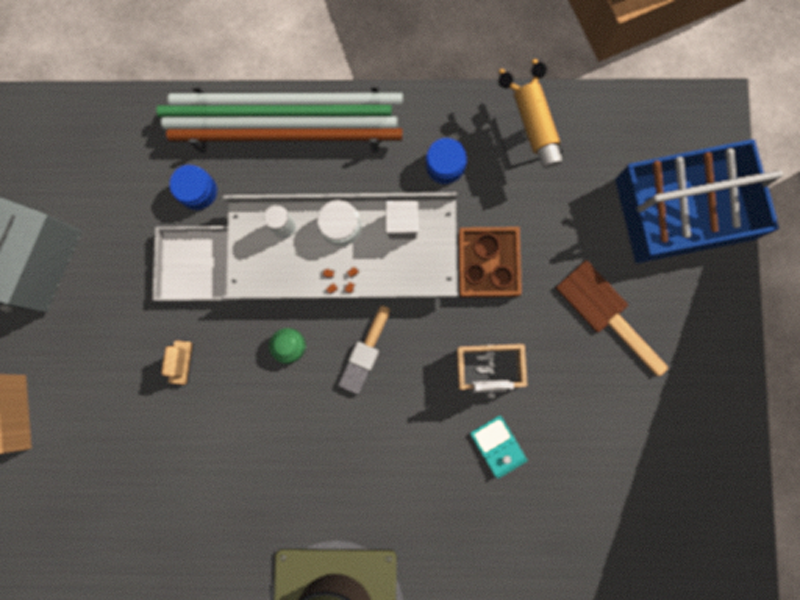

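The scene view shows the squat jar (390,388), the slim jar (430,418) and the tin (347,345). The top view shows:
- **Chips:** (327,272), (352,272), (331,288) and (349,288).
- **Tray:** at the left (+y) end of the shelf, (190,263).
- **Scraper:** (177,362).
- **Holder candidates:** the white one on the box rim (492,385) and the turquoise one lying on the bench (497,447). I choose the white one.
- **Squat jar candidates:** the white-lidded jar (338,222) and the blue ones (192,187) and (446,160). I choose the one on the shelf.

Next I check these choices in a close crop.

```bash
cat > h.py <<'E'
import numpy as np,cv2,pickle
def load(n): return pickle.load(open(n+".pkl","rb"))
def ray(s,u,v,z):
    T=s["cam_to_world"]; d=T[:3,:3]@np.array([(u-s["cx"])/s["fx"],(v-s["cy"])/s["fy"],1.])
    o=T[:3,3]; return o+d*(z-o[2])/d[2]
def proj(s,p):
    T=s["cam_to_world"]; c=T[:3,:3].T@(np.asarray(p,float)-T[:3,3]); return np.array([c[0]/c[2]*s["fx"]+s["cx"],c[1]/c[2]*s["fy"]+s["cy"]])
def crop(s,u0,v0,w,h,k): return cv2.resize(s["pixels"][v0:v0+h,u0:u0+w,::-1],(w*k,h*k),interpolation=cv2.INTER_CUBIC)
E
python3 - <<'E'
from h import *
t=load("top");s=load("scene")
a=crop(t,95,120,200,75,4)
b=crop(t,95,210,40,42,7)   #280x294
c=crop(t,285,215,57,42,7)  #399x294
m=np.zeros((600,800,3),np.uint8); m[:300]=a; m[300:594,:280]=b; m[300:594,290:689]=c
cv2.imwrite("pics/c1.png",m)
m=np.zeros((600,800,3),np.uint8)
m[:300,:400]=crop(s,225,135,80,60,5); m[:300,400:]=crop(s,350,245,80,60,5); m[300:,:400]=crop(s,240,205,80,60,5); m[300:,400:]=crop(s,290,240,80,60,5)
cv2.imwrite("pics/c2.png",m)
E
```

```text
(no output)
```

View pics/c1.png

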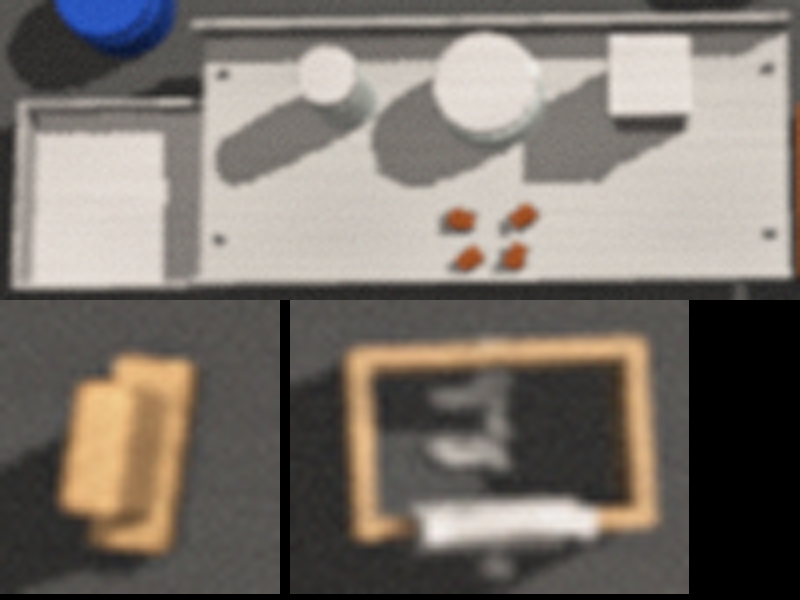

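View pics/c2.png

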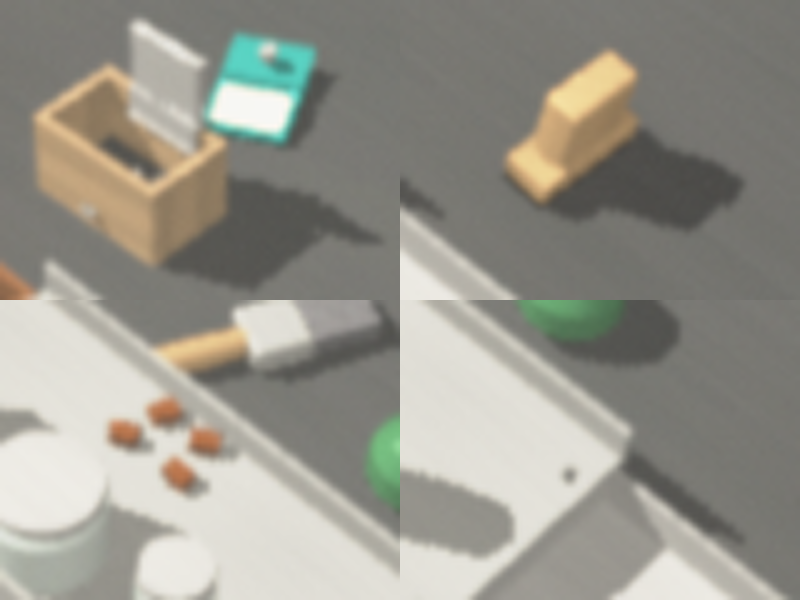

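The crops confirm it: the white holder stands on the box's front rim with its screw to the front (c1: 505,522), the scraper is wooden (c1: 130,450), and four amber chips lie just behind the lip (c1: 460–522, 215–260).

```bash
cat >> h.py <<'E'
def c1(x,y): # pixel in pics/c1 -> native top pixel
    if y<300: return 95+(x+.5)/4-.5,120+(y+.5)/4-.5
    if x<285: return 95+(x+.5)/7-.5,210+(y-300+.5)/7-.5
    return 285+(x-290+.5)/7-.5,215+(y-300+.5)/7-.5
def c2(x,y):
    o=[(225,135),(350,245),(240,205),(290,240)][(x>=400)+2*(y>=300)]
    return o[0]+(x%400+.5)/5-.5,o[1]+(y%300+.5)/5-.5
E
python3 - <<'E'
from h import *
np.set_printoptions(precision=4,suppress=True)
t=load("top");s=load("scene")
P=lambda l,z,f=c1,c=t:np.array([ray(c,*f(*p),z)[:2] for p in l])
def show(n,A): print(n,A.tolist() if 0 else A.round(4).tolist(),"mean",A.mean(0).round(4))
H=P([(222,74),(767,69),(219,240),(769,234)],.045); show("holes",H)
show("lip",P([(200,281),(790,275)],.067))
show("lipscene",np.vstack([P([(630,430)],.067,c2,s),P([(48,262)],.067,c2,s)]))
show("ends y (board)",P([(203,150),(790,150)],.045))
show("chips",P([(460,219),(522,216),(468,259),(514,257)],.053))
show("chips scene",P([(125,432),(166,411),(206,440),(179,474)],.052,c2,s))
show("jar lid",P([(485,83)],.102)); 
show("grip",P([(80,380),(140,385),(125,518),(60,510)],.071))
show("foot",P([(118,353),(197,362),(170,552),(92,545)],.022))
show("gripscene",P([(612,50),(638,70),(573,118),(546,93)],.071,c2,s))
show("box",P([(345,347),(648,336),(658,527),(358,543)],.065))
show("holder top",P([(583,500),(420,508)],.121))
show("holder top mid",P([(597,515),(425,525)],.121))
show("holder scene",P([(135,22),(205,62)],.121,c2,s))
show("box scene",P([(36,118),(110,67),(155,193),(228,143)],.065,c2,s))
show("slim",P([(328,74)],.125));show("tin",P([(649,75)],.113))
E
```

```text
holes [[0.6766, 0.1853], [0.6797, -0.1899], [0.5609, 0.1833], [0.5654, -0.1909]] mean [ 0.6207 -0.003 ]
lip [[0.53, 0.1893], [0.5345, -0.2039]] mean [ 0.5323 -0.0073]
lipscene [[0.5289, 0.1935], [0.5341, -0.2055]] mean [ 0.5315 -0.006 ]
ends y (board) [[0.6233, 0.1965], [0.6233, -0.2054]] mean [ 0.6233 -0.0044]
chips [[0.5742, 0.018], [0.5763, -0.0239], [0.5469, 0.0121], [0.5483, -0.0189]] mean [ 0.5615 -0.0032]
chips scene [[0.5764, -0.0246], [0.5487, -0.0197], [0.5469, 0.0109], [0.575, 0.0177]] mean [ 0.5618 -0.0039]
jar lid [[0.6566, -0.0032]] mean [ 0.6566 -0.0032]
grip [[0.4465, 0.2877], [0.4447, 0.2649], [0.3948, 0.2683], [0.3977, 0.293]] mean [0.4209 0.2785]
foot [[0.46, 0.2905], [0.4566, 0.2591], [0.3826, 0.2665], [0.3852, 0.2972]] mean [0.4211 0.2783]
gripscene [[0.396, 0.2738], [0.3967, 0.2905], [0.4463, 0.2851], [0.4437, 0.2664]] mean [0.4207 0.2789]
box [[0.4474, -0.2044], [0.4518, -0.3181], [0.3806, -0.3206], [0.3743, -0.2089]] mean [ 0.4135 -0.263 ]
holder top [[0.3897, -0.2862], [0.3867, -0.2282]] mean [ 0.3882 -0.2572]
holder top mid [[0.3845, -0.2911], [0.3807, -0.2299]] mean [ 0.3826 -0.2605]
holder scene [[0.3824, -0.2911], [0.3771, -0.2306]] mean [ 0.3798 -0.2609]
box scene [[0.4515, -0.3139], [0.3812, -0.319], [0.4429, -0.2071], [0.3762, -0.2092]] mean [ 0.413  -0.2623]
slim [[0.6572, 0.0956]] mean [0.6572 0.0956]
tin [[0.6593, -0.111]] mean [ 0.6593 -0.111 ]
```

>>> step_arm --pt "0 0 0 0 0 -7.25 -1" --pt "-4 -3.9 0 0 0 0 -1" --pt "-4 -3.9 0 0 0 0 -1" --pt "-4 -3.9 0 0 0 0 -1" --pt "-4 -3.9 0 0 0 0 -1" --pt "-4 -3.9 0 0 0 0 -1" --pt "-4 -3.9 0 0 0 0 -1" --pt "-4 -3.9 0 0 0 0 -1" --force 40

```text
clock: 1.1
tool_pos: [0.3908, 0.3101, 0.2556]
eef_rot: [0.047, 0.999, -0.0, -0.0]
contact_force: [1.3, -0.1, 0.2]
opening: 1.002
finger_force: 0.0
```

```bash
cat > go.py <<'E'
# usage: go.py x y z yaw_deg : tool-axis moves to reach TCP target (tool down, yaw = tool y's angle from world y)
import sys,numpy as np
from scipy.spatial.transform import Rotation as R
from plant import r
np.set_printoptions(precision=3,suppress=True)
s=r.get_state(); x,y,z,w=map(float,sys.argv[1:5])
M=R.from_quat(s["eef_rot"]); G=R.from_euler("z",w,degrees=True)*R.from_quat([0,1,0,0])
print("pos",s["tool_pos"],"F",s["contact_force"],"open",round(s["opening"],3),"grip",round(float(s["finger_force"]),1),"t",s["clock"])
print("turn(tool,deg)",np.degrees((M.inv()*G).as_rotvec()))
d=np.array([x,y,z])-s["tool_pos"]
print("shift after turn cm",G.inv().apply(d)*100," shift now",M.inv().apply(d)*100)
E
python3 go.py 0.421 0.2787 0.048 -5.4
```

```text
pos [0.391 0.31  0.256] F [ 1.33  -0.134  0.179] open 1.002 grip 0.0 t 1.1
turn(tool,deg) [-0.011 -0.012  0.012]
shift after turn cm [-3.3   -2.845 20.756]  shift now [-3.304 -2.842 20.756]
```

>>> step_arm --pt "-3.3 -2.8 2 0 0 0 -1" --pt "0 0 5 0 0 0 -1" --pt "0 0 5 0 0 0 -1" --pt "0 0 4 0 0 0 -1" --pt "0 0 3 0 0 0 -1" --pt "0 0 1.7 0 0 0 -1" --pt "0 0 0 0 0 0 -1"

```text
clock: 1.98
tool_pos: [0.4193, 0.2803, 0.0475]
eef_rot: [0.047, 0.999, -0.001, -0.001]
contact_force: [-0.3, -0.2, 0.4]
opening: 1.0
finger_force: 0.0
```

>>> step_arm --pt "0 0 0 0 0 0 1" --pt "0 0 0 0 0 0 1" --pt "0 0 0 0 0 0 1" --pt "0 0 0 0 0 0 1"

```text
clock: 2.48
tool_pos: [0.4204, 0.2809, 0.0491]
eef_rot: [0.047, 0.999, 0.0, 0.0]
contact_force: [-0.0, -0.6, 1.4]
opening: 0.571
finger_force: 0.0
```

```bash
python3 go.py 0.421 0.2787 0.048 -5.4
```

```text
pos [0.42  0.281 0.049] F [-0.033 -0.59   1.358] open 0.571 grip 0.0 t 2.475
turn(tool,deg) [ 0.037  0.029 -0.002]
shift after turn cm [-0.084 -0.211  0.111]  shift now [-0.084 -0.211  0.111]
```

>>> step_arm --pt "0 -0.2 0 0 0 0 1" --pt "0 0 0 0 0 0 1" --pt "0 0 0 0 0 0 1" --pt "0 0 0 0 0 0 1" --pt "0 0 0 0 0 0 1" --pt "0 0 0 0 0 0 1"

```text
clock: 3.22
tool_pos: [0.42, 0.2788, 0.0487]
eef_rot: [0.047, 0.999, 0.0, 0.0]
contact_force: [0.0, 0.4, -1.0]
opening: 0.243
finger_force: 39.9
```

```bash
python3 go.py 0.5715 -0.075 0.18 0.66
```

```text
pos [0.42  0.279 0.049] F [ 0.037  0.353 -0.975] open 0.243 grip 39.9 t 3.225
turn(tool,deg) [ 0.007  0.    -6.058]
shift after turn cm [-14.745 -35.553 -13.132]  shift now [-18.414 -33.797 -13.136]
```

>>> step_arm --pt "0 0 -4 0 0 0 1" --pt "0 0 -5 0 0 -3 1" --pt "0 0 -4.1 0 0 -3.06 1" --pt "-2.1 -5.1 0 0 0 0 1" --pt "-2.1 -5.1 0 0 0 0 1" --pt "-2.1 -5.1 0 0 0 0 1" --pt "-2.1 -5.1 0 0 0 0 1" --pt "-2.1 -5.1 0 0 0 0 1"

```text
clock: 4.22
tool_pos: [0.5281, 0.0231, 0.1796]
eef_rot: [-0.006, 1.0, -0.0, -0.0]
contact_force: [1.1, 0.9, -1.8]
opening: 0.244
finger_force: 39.9
```

>>> step_arm --pt "-2.2 -5 0 0 0 0 1" --pt "-2.2 -5 0 0 0 0 1" --pt "0 0 0 0 0 0 1" --pt "0 0 0 0 0 0 1"

```text
clock: 4.72
tool_pos: [0.5723, -0.074, 0.1793]
eef_rot: [-0.006, 1.0, 0.0, -0.001]
contact_force: [0.4, 0.4, -0.5]
opening: 0.25
finger_force: 39.9
```

```bash
python3 go.py 0.5735 -0.075 0.096 0.66
```

```text
pos [ 0.572 -0.074  0.179] F [ 0.433  0.395 -0.547] open 0.25 grip 39.9 t 4.725
turn(tool,deg) [ 0.054 -0.072  0.004]
shift after turn cm [-0.116 -0.105  8.331]  shift now [-0.127 -0.113  8.331]
```

>>> step_arm --pt "-0.1 0 4 0 0 0 1" --pt "0 0 2 0 0 0 1" --pt "0 0 0 0 0 0 1"

```text
clock: 5.1
tool_pos: [0.5724, -0.0723, 0.1185]
eef_rot: [-0.007, 1.0, 0.001, -0.002]
contact_force: [-1.0, 0.2, -0.8]
opening: 0.244
finger_force: 39.9
```

```bash
python3 go.py 0.5735 -0.075 0.094 0.66
python3 - <<'E'
from h import *
from plant import r
m=np.zeros((600,800,3),np.uint8)
t=r.snapshot("top");s=r.snapshot("scene")
m[:,:400]=crop(t,195,90,100,150,4); m[:,400:]=crop(s,210,170,80,120,5)
cv2.imwrite("pics/c3.png",m)
E
```

```text
pos [ 0.572 -0.072  0.118] F [-0.977  0.158 -0.809] open 0.244 grip 39.9 t 5.1
turn(tool,deg) [ 0.067 -0.229  0.197]
shift after turn cm [-0.109 -0.273  2.449]  shift now [-0.118 -0.276  2.449]
```

View pics/c3.png

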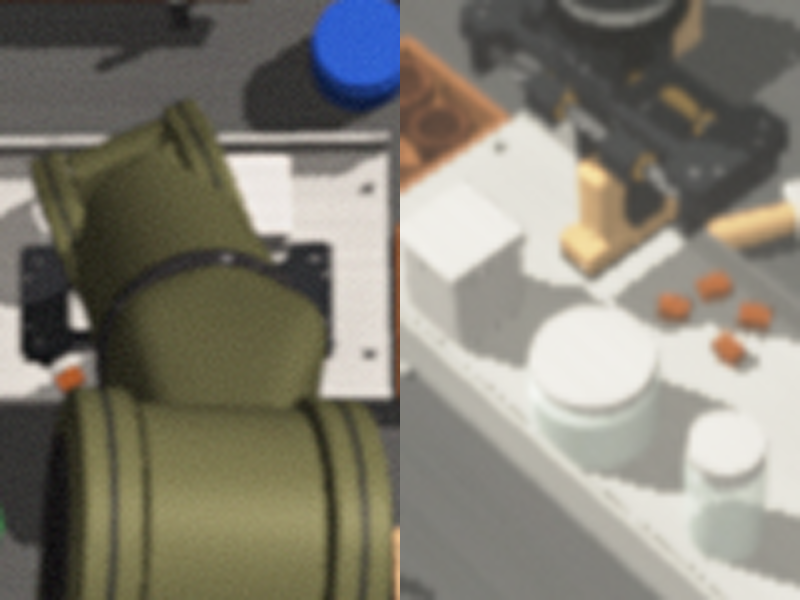

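The scraper (585,220) hovers over the board between the tin and the chips (675–755, 285–350). The way down is clear.

>>> step_arm --pt "-0.1 -0.2 1.2 0 0 0 1" --pt "0 0 0.8 0 0 0 1" --pt "0 0 0.3 0 0 0 1" --pt "0 0 0 0 0 0 1"

```text
clock: 5.7
tool_pos: [0.5749, -0.0764, 0.0964]
eef_rot: [-0.006, 1.0, 0.0, -0.0]
contact_force: [-0.6, 1.3, -0.8]
opening: 0.246
finger_force: 39.9
```

```bash
python3 go.py 0.571 0.205 0.094 0.66
```

```text
pos [ 0.575 -0.076  0.096] F [-0.561  1.255 -0.772] open 0.246 grip 39.9 t 5.7
turn(tool,deg) [ 0.009 -0.028 -0.   ]
shift after turn cm [ 0.066 28.147  0.243]  shift now [ 0.066 28.147  0.247]
```

>>> step_arm --pt "0.1 0 0.2 0 0 0 1" --pt "0 0.8 0 0 0 0 1" --pt "0 1 0 0 0 0 1" --pt "0 1 0 0 0 0 1" --pt "0 1 0 0 0 0 1" --pt "0 1 0 0 0 0 1" --pt "0 1 0 0 0 0 1" --pt "0 1 0 0 0 0 1"

```text
clock: 6.7
tool_pos: [0.5733, -0.0079, 0.0947]
eef_rot: [-0.006, 1.0, -0.0, 0.0]
contact_force: [-0.7, 0.0, -1.1]
opening: 0.245
finger_force: 39.8
```

>>> step_arm --pt "0 1 0 0 0 0 1" --pt "0 1 0 0 0 0 1" --pt "0 1 0 0 0 0 1" --pt "0 1 0 0 0 0 1" --pt "0 1 0 0 0 0 1" --pt "0 1 0 0 0 0 1" --pt "0 1 0 0 0 0 1" --pt "0 1 0 0 0 0 1"

```text
clock: 7.7
tool_pos: [0.5723, 0.0722, 0.0947]
eef_rot: [-0.006, 1.0, 0.0, 0.0]
contact_force: [0.7, 0.4, -0.7]
opening: 0.25
finger_force: 39.8
```

```bash
python3 go.py 0.571 0.205 0.094 0.66
python3 - <<'E'
from h import *
from plant import r
m=np.zeros((600,800,3),np.uint8)
t=r.snapshot("top");s=r.snapshot("scene")
m[:,:400]=crop(t,95,90,100,150,4); m[:,400:]=crop(s,240,190,80,120,5)
cv2.imwrite("pics/c4.png",m)
E
```

```text
pos [0.572 0.072 0.095] F [ 0.652  0.439 -0.713] open 0.25 grip 39.8 t 7.7
turn(tool,deg) [ 0.005  0.002 -0.   ]
shift after turn cm [-0.018 13.284  0.071]  shift now [-0.018 13.284  0.072]
```

View pics/c4.png

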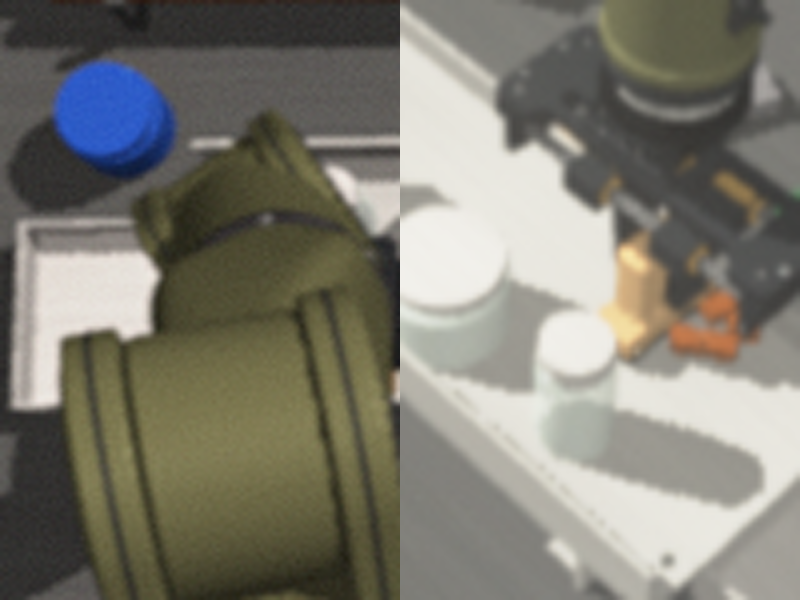

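The chips (680–755, 300–360) are bunched in front of the scraper's face, clear of the fingers. I keep sweeping.

>>> step_arm --pt "0 1 0 0 0 0 1" --pt "0 1 0 0 0 0 1" --pt "0 1 0 0 0 0 1" --pt "0 1 0 0 0 0 1" --pt "0 1 0 0 0 0 1" --pt "0 1 0 0 0 0 1" --pt "0 1 0 0 0 0 1" --pt "0 0.8 0 0 0 0 1"

```text
clock: 8.8
tool_pos: [0.5714, 0.1503, 0.0947]
eef_rot: [-0.006, 1.0, 0.0, 0.0]
contact_force: [-0.9, 0.3, -1.4]
opening: 0.245
finger_force: 39.8
```

>>> step_arm --pt "0 0.8 0 0 0 0 1" --pt "0 0.8 0 0 0 0 1" --pt "0 0.8 0 0 0 0 1" --pt "0 0.8 0 0 0 0 1" --pt "0 0.8 0 0 0 0 1" --pt "0 0.8 0 0 0 0 1" --pt "0 0.8 0 0 0 0 1" --pt "0 0.8 0 0 0 0 1"

```text
clock: 9.8
tool_pos: [0.5707, 0.214, 0.0947]
eef_rot: [-0.006, 1.0, 0.0, -0.0]
contact_force: [-0.3, 0.6, -2.0]
opening: 0.247
finger_force: 39.8
```

```bash
python3 go.py 0.421 0.2787 0.18 -5.4
python3 - <<'E'
from h import *
from plant import r
m=np.zeros((600,800,3),np.uint8)
t=r.snapshot("top");s=r.snapshot("scene")
m[:,:400]=crop(t,85,110,100,150,4); m[:,400:]=crop(s,290,230,80,120,5)
cv2.imwrite("pics/c5.png",m)
E
```

```text
pos [0.571 0.214 0.095] F [-0.315  0.57  -1.979] open 0.247 grip 39.8 t 9.8
turn(tool,deg) [ 0.005 -0.001  6.062]
shift after turn cm [15.512  5.03  -8.53 ]  shift now [14.894  6.64  -8.529]
```

View pics/c5.png

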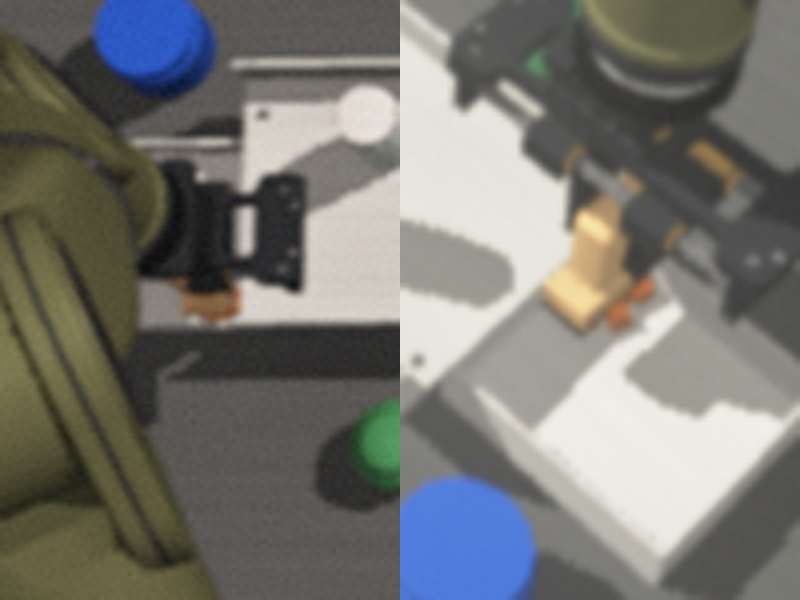

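Chips (620–640, 290–320) lie below the board's end, in the tray. I lift the scraper, take it back over the bench and count from there.

>>> step_arm --pt "0 0 -3 0 0 0 1" --pt "0 0 -4 0 0 3 1" --pt "0 0 -2 0 0 3.06 1" --pt "4 1.3 0 0 0 0 1" --pt "4 1.3 0 0 0 0 1" --pt "4 1.3 0 0 0 0 1" --pt "3.5 1.1 0 0 0 0 1" --pt "0 0 0 0 0 0 1"

```text
clock: 10.9
tool_pos: [0.4183, 0.2792, 0.185]
eef_rot: [0.045, 0.999, -0.0, -0.001]
contact_force: [0.2, 0.2, -1.8]
opening: 0.246
finger_force: 39.8
```

```bash
cat > chips.py <<'E'
from h import *
from plant import r
for n in("top","scene"):
    s=r.snapshot(n); p=cv2.cvtColor(s["pixels"],cv2.COLOR_RGB2HSV)
    m=cv2.inRange(p,(3,140,90),(14,255,255))
    k,l,st,c=cv2.connectedComponentsWithStats(m)
    for i in range(1,k):
        if st[i,4]>=6:
            a=ray(s,*c[i],.01); b=ray(s,*c[i],.053)
            if .45<a[0]<.75 and -.25<a[1]<.45: print(n,c[i].round(1),"area",st[i,4],"floor",a[:2].round(3),"board",b[:2].round(3))
E
python3 chips.py; python3 go.py 0.421 0.2787 0.0495 -5.4
```

```text
top [140.3 179.2] area 39 floor [0.567 0.218] board [0.561 0.206]
top [139.5 187.4] area 18 floor [0.544 0.219] board [0.539 0.207]
scene [330.1 283.6] area 9 floor [0.549 0.2  ] board [0.573 0.214]
scene [334.5 288.8] area 33 floor [0.552 0.219] board [0.576 0.232]
scene [326.1 291.9] area 15 floor [0.576 0.21 ] board [0.599 0.223]
pos [0.422 0.278 0.185] F [ 0.376  0.462 -2.417] open 0.248 grip 39.8 t 11.0
turn(tool,deg) [-0.005  0.055  0.   ]
shift after turn cm [ 0.079  0.101 13.543]  shift now [ 0.092  0.102 13.543]
```

>>> step_arm --pt "0 0 4 0 0 0 1" --pt "0 0 4 0 0 0 1" --pt "0 0 3 0 0 0 1" --pt "0 0 1.5 0 0 0 1" --pt "0 0 0.6 0 0 0 1" --pt "0 0 0.3 0 0 0 1" --pt "0 0 0.1 0 0 0 1" --pt "0 0 0 0 0 0 1"

```text
clock: 12.0
tool_pos: [0.4214, 0.2781, 0.0503]
eef_rot: [0.047, 0.999, 0.0, 0.0]
contact_force: [0.5, -0.8, -2.0]
opening: 0.246
finger_force: 39.9
```

```bash
python3 go.py 0.421 0.2787 0.0487 -5.4
python3 - <<'E'
from h import *
from plant import r
m=np.zeros((600,800,3),np.uint8)
t=r.snapshot("top");s=r.snapshot("scene")
m[:,:400]=crop(t,100,140,50,75,8); m[:,400:]=crop(s,305,260,50,75,8)
cv2.imwrite("pics/c6.png",m)
E
```

```text
pos [0.421 0.278 0.05 ] F [ 0.514 -0.813 -1.971] open 0.246 grip 39.9 t 12.0
turn(tool,deg) [ 0.049  0.045 -0.003]
shift after turn cm [0.05  0.056 0.16 ]  shift now [0.05  0.056 0.16 ]
```

View pics/c6.png

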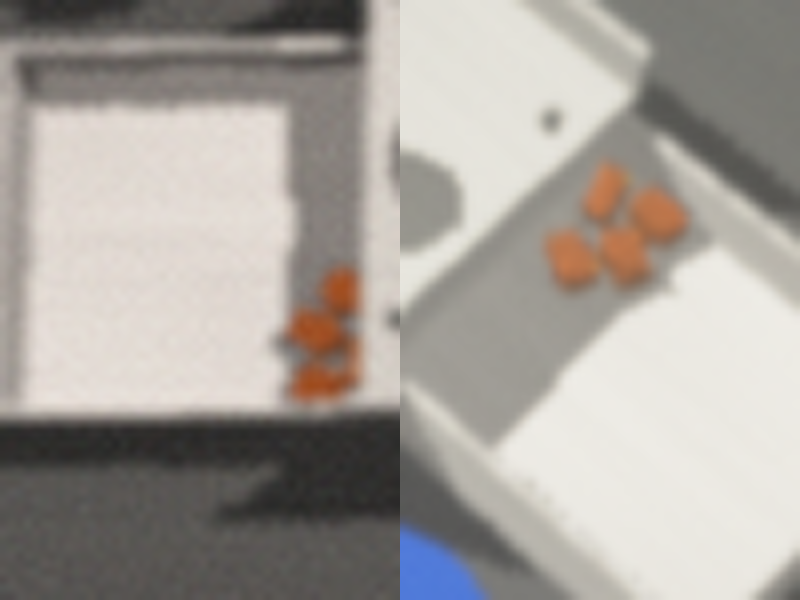

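All four chips lie on the tray floor (scene crop: 605,192; 660,215; 572,260; 625,255). Now I set the scraper down and release it.

>>> step_arm --pt "0 0 0.1 0 0 0 1" --pt "0 0 0.1 0 0 0 1" --pt "0 0 0 0 0 0 1" --pt "0 0 0 0 0 0 -0.2" --pt "0 0 0 0 0 0 -0.2" --pt "0 0 0 0 0 0 -0.2" --pt "0 0 0 0 0 0 -0.2" --pt "0 0 0 0 0 0 -0.2"

```text
clock: 13.1
tool_pos: [0.4211, 0.2778, 0.0476]
eef_rot: [0.047, 0.999, 0.0, -0.0]
contact_force: [0.2, 0.2, 0.2]
opening: 0.605
finger_force: 0.0
```

>>> step_arm --pt "0 0 -2 0 0 0 -0.2" --pt "0 0 -4 0 0 0 -0.2" --pt "0 0 -5 0 0 0 -0.2" --pt "0 0 -5 0 0 0 -0.2" --pt "0 0 -5 0 0 0 -0.2"

```text
clock: 13.72
tool_pos: [0.4209, 0.2775, 0.2594]
eef_rot: [0.047, 0.999, -0.0, -0.0]
contact_force: [-0.0, -0.3, 0.1]
opening: 0.599
finger_force: 0.0
```

```bash
python3 go.py 0.38 -0.2605 0.25 90
python3 - <<'E'
from h import *
from plant import r
np.set_printoptions(precision=4,suppress=True)
T=r.snapshot("top");S=r.snapshot("scene");pickle.dump(T,open("top.pkl","wb"));pickle.dump(S,open("scene.pkl","wb"))
# wood-coloured blob of scraper: compare grip/foot positions
for n,s in(("top",T),("scene",S)):
    p=cv2.cvtColor(s["pixels"],cv2.COLOR_RGB2HSV); m=cv2.inRange(p,(10,60,90),(26,255,255))
    k,l,st,c=cv2.connectedComponentsWithStats(m)
    for i in range(1,k):
        a=ray(s,*c[i],.035)
        if st[i,4]>40 and abs(a[0]-.42)<.1 and abs(a[1]-.28)<.1: print(n,c[i],st[i],a)
E
```

```text
pos [0.421 0.277 0.259] F [-0.006 -0.271  0.093] open 0.599 grip 0.0 t 13.725
turn(tool,deg) [  0.003  -0.012 -95.403]
shift after turn cm [53.797  4.085  0.939]  shift now [ -0.999 -53.943   0.944]
top [115.7262 230.9827] [109 217  15  29 347] [0.4217 0.2726 0.035 ]
scene [384.1699 270.2102] [370 255  27  31 471] [0.4262 0.2796 0.035 ]
```

```bash
python3 -c "
from plant import r
print(r.get_state()['q'].round(3))"; for a in -87 93; do python3 go.py 0.381 -0.2605 0.25 $a; done
```

```text
[-0.469  0.534 -0.321  1.912  0.246  0.724  0.545]
pos [0.423 0.28  0.262] F [0.282 0.654 0.127] open 0.6 grip 0.0 t 13.825
turn(tool,deg) [ 0.625  0.059 81.569]
shift after turn cm [-53.722  -7.042   1.243]  shift now [ -0.902 -54.181   0.872]
pos [0.423 0.28  0.262] F [0.282 0.654 0.127] open 0.6 grip 0.0 t 13.825
turn(tool,deg) [ -0.062   0.651 -98.43 ]
shift after turn cm [53.722  7.042  1.243]  shift now [ -0.902 -54.181   0.872]
```

>>> step_arm --pt "-0.2 -6 0 0 0 0 -0.2" --pt "-0.2 -6 0 0 0 0 -0.2" --pt "-0.2 -6 0 0 0 0 -0.2" --pt "-0.2 -6 0 0 0 0 -0.2" --pt "-0.2 -6 0 0 0 0 -0.2" --pt "0 -6 0 0 0 0 -0.2" --pt "0 -6 0 0 0 0 -0.2" --pt "0 -6 0 0 0 0 -0.2"

```text
clock: 14.82
tool_pos: [0.3851, -0.2028, 0.2571]
eef_rot: [0.047, 0.999, 0.0, -0.0]
contact_force: [1.8, 0.5, 0.5]
opening: 0.6
finger_force: 0.0
```

>>> step_arm --pt "0 -6 0 0 0 10.2 -0.2" --pt "0 0 0 0 0 10.2 -0.2" --pt "0 0 0 0 0 10.2 -0.2" --pt "0 0 0 0 0 10.2 -0.2" --pt "0 0 0 0 0 10.2 -0.2" --pt "0 0 0 0 0 10.2 -0.2" --pt "0 0 0 0 0 10.2 -0.2" --pt "0 0 0 0 0 10.2 -0.2"

```text
clock: 15.82
tool_pos: [0.3797, -0.2605, 0.257]
eef_rot: [0.69, 0.723, -0.0, -0.001]
contact_force: [0.2, 1.6, 0.3]
opening: 0.599
finger_force: 0.0
```

```bash
python3 go.py 0.381 -0.2605 0.094 -87;python3 -c "
from plant import r
print(r.get_state()['q'].round(3))"
```

```text
pos [ 0.38  -0.26   0.257] F [0.198 1.623 0.332] open 0.599 grip 0.0 t 15.825
turn(tool,deg) [-0.084 -0.031 -0.338]
shift after turn cm [-0.009  0.132 16.296]  shift now [-0.017  0.156 16.296]
[ 0.466  0.479  0.052  2.048 -0.041  0.617  0.592]
```

>>> step_arm --pt "0 0.15 5 0 0 0 -0.2" --pt "0 0 5 0 0 0 -0.2" --pt "0 0 3.5 0 0 0 -0.2" --pt "0 0 2 0 0 0 -0.2" --pt "0 0 0.8 0 0 0 -0.2" --pt "0 0 0 0 0 0 0.4" --pt "0 0 0 0 0 0 0.4" --pt "0 0 0 0 0 0 0.4" --force 15

```text
clock: 16.82
tool_pos: [0.3821, -0.2609, 0.0954]
eef_rot: [0.688, 0.725, 0.0, 0.001]
contact_force: [-0.8, 1.2, 0.4]
opening: 0.305
finger_force: 0.0
```

```bash
python3 go.py 0.381 -0.2605 0.094 -87
python3 - <<'E'
from h import *
from plant import r
m=np.zeros((600,800,3),np.uint8)
t=r.snapshot("top");s=r.snapshot("scene")
m[:,:400]=crop(s,225,125,50,75,8); m[:300,400:]=crop(t,270,200,80,60,5)
m[300:,400:]=crop(s,350,240,80,60,5)
cv2.imwrite("pics/c7.png",m)
E
```

```text
pos [ 0.382 -0.261  0.095] F [-0.793  1.175  0.391] open 0.305 grip 0.0 t 16.825
turn(tool,deg) [ 0.074  0.046 -0.001]
shift after turn cm [ 0.042 -0.112  0.141]  shift now [ 0.042 -0.112  0.141]
```

View pics/c7.png

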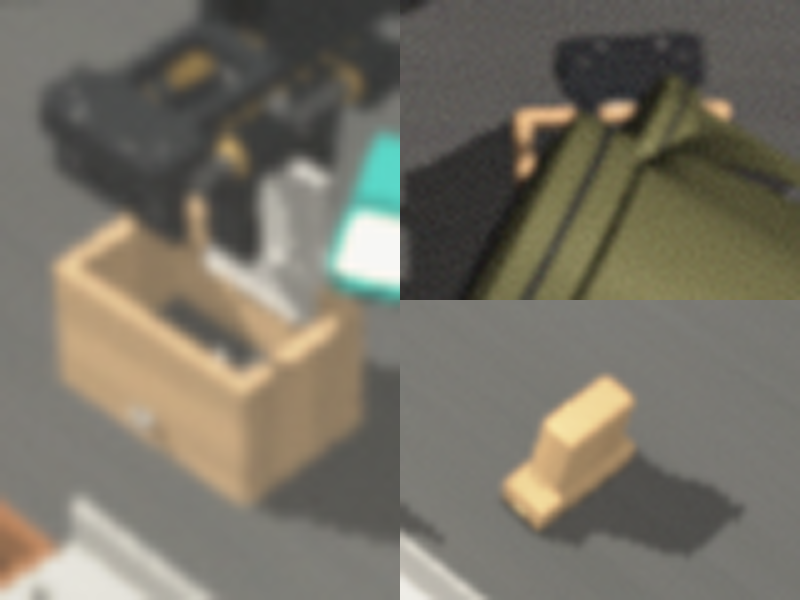

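The scraper stands upright (580,450) and the fingers straddle the card frame (285,240). Closing now.

>>> step_arm --pt "0 0 0 0 0 0 1" --pt "0 0 0 0 0 0 1" --pt "0 0 0 0 0 0 1" --pt "0 0 0 0 0 0 1" --pt "0 0 0 0 0 0 1" --pt "0 0 0 0 0 0 1" --force 15

```text
clock: 17.68
tool_pos: [0.3818, -0.2606, 0.0948]
eef_rot: [0.688, 0.725, 0.0, 0.0]
contact_force: [-0.4, 0.2, 3.8]
opening: 0.091
finger_force: 15.0
```

>>> step_arm --pt "0 0 0 0 0 0 1" --pt "0 0 0 0 0 0 1" --pt "0 0 0 0 0 0 1" --force 45

```text
clock: 18.05
tool_pos: [0.3818, -0.2606, 0.0948]
eef_rot: [0.688, 0.725, 0.0, 0.0]
contact_force: [-1.1, 0.1, 4.3]
opening: 0.085
finger_force: 45.0
```

```bash
python3 go.py 0.381 -0.2605 0.2 -87
```

```text
pos [ 0.382 -0.261  0.095] F [-1.054  0.098  4.307] open 0.085 grip 45.0 t 18.05
turn(tool,deg) [ 0.008 -0.    -0.001]
shift after turn cm [  0.017  -0.077 -10.522]  shift now [  0.017  -0.076 -10.522]
```

>>> step_arm --pt "0 0 -2 0 0 0 1" --pt "0 0 -4 0 0 0 1" --pt "0 0 -4.5 0 0 2.34 1" --pt "0 0 0 0 0 0 1"

```text
clock: 18.55
tool_pos: [0.3831, -0.2615, 0.2018]
eef_rot: [0.703, 0.711, 0.001, 0.003]
contact_force: [0.4, -0.4, -3.2]
opening: 0.092
finger_force: 45.0
```

```bash
python3 go.py 0.512 -0.005 0.2 -89.34
```

```text
pos [ 0.383 -0.261  0.202] F [ 0.364 -0.402 -3.198] open 0.092 grip 45.0 t 18.55
turn(tool,deg) [ 0.273  0.162 -0.015]
shift after turn cm [25.499 13.186  0.176]  shift now [25.503 13.178  0.167]
```

>>> step_arm --pt "4.25 2.2 0 0 0 0 1" --pt "4.25 2.2 0 0 0 0 1" --pt "4.25 2.2 0 0 0 0 1" --pt "4.25 2.2 0 0 0 0 1" --pt "4.25 2.2 0 0 0 0 1" --pt "4.25 2.2 0 0 0 0 1" --pt "0 0 0 0 0 0 1" --pt "0 0 0 0 0 0 1"

```text
clock: 19.55
tool_pos: [0.5097, -0.0047, 0.1984]
eef_rot: [0.703, 0.711, -0.001, -0.001]
contact_force: [-0.1, -0.6, -0.9]
opening: 0.088
finger_force: 45.0
```

```bash
python3 go.py 0.516 -0.0049 0.1215 -89.34
python3 - <<'E'
from h import *
from plant import r
m=np.zeros((600,800,3),np.uint8)
t=r.snapshot("top");s=r.snapshot("scene");pickle.dump(s,open("scene2.pkl","wb"))
m=crop(s,215,145,100,75,8)
cv2.imwrite("pics/c8.png",m)
E
```

```text
pos [ 0.51  -0.005  0.198] F [-0.063 -0.649 -0.871] open 0.088 grip 45.0 t 19.55
turn(tool,deg) [-0.171  0.054  0.012]
shift after turn cm [-0.026  0.635  7.692]  shift now [-0.019  0.658  7.69 ]
```

View pics/c8.png

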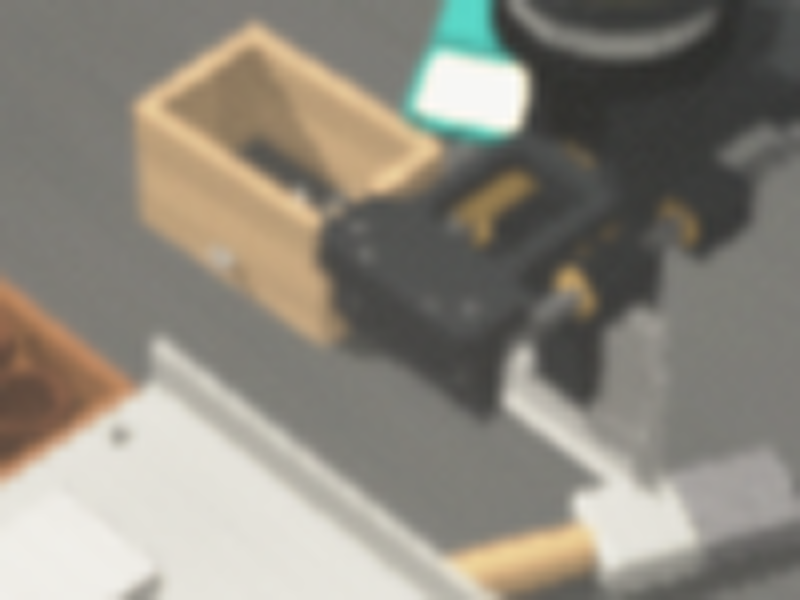

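The holder is held upright with its rear face to the shelf (its lower rear edge runs from 505,395 to 640,490). I check its lateral offset in the grip by projection.

Run:
```python
from h import *
s=load("scene2")
a=np.radians(.66);R=np.array([[np.cos(a),-np.sin(a)],[np.sin(a),np.cos(a)]])
def pr(n,x,y,z):
    p=np.r_[np.array([.5097,-.0047])+R@[x,y],.1684+z]; q=proj(s,p); print(n,((q[0]-215+.5)*8-.5).round(),((q[1]-145+.5)*8-.5).round())
for y in(-.03,0,.03):
    pr(f"roof back top {y}",.0065,y,.006);pr(f"tongue tip {y}",.007,y,-.019);pr(f"frame top {y}",.004,y,.056)
```

```text
roof back top -0.03 510.0 354.0
tongue tip -0.03 507.0 405.0
frame top -0.03 520.0 243.0
roof back top 0 574.0 400.0
tongue tip 0 570.0 451.0
frame top 0 586.0 290.0
roof back top 0.03 640.0 447.0
tongue tip 0.03 635.0 499.0
frame top 0.03 654.0 337.0
```

>>> step_arm --pt "0 0.9 0 0 0 0 1" --pt "0 0 4 0 0 0 1" --pt "0 0 2.5 0 0 0 1" --pt "0 0 1.2 0 0 0 1" --pt "0 0 0 0 0 0 1" --pt "0 0 0 0 0 0 1"

```text
clock: 20.4
tool_pos: [0.5206, -0.0042, 0.1235]
eef_rot: [0.703, 0.711, 0.001, 0.001]
contact_force: [0.2, 0.7, -0.5]
opening: 0.088
finger_force: 45.0
```

```bash
python3 go.py 0.531 -0.0047 0.121 -89.34
```

```text
pos [ 0.521 -0.004  0.124] F [ 0.227  0.729 -0.527] open 0.088 grip 45.0 t 20.4
turn(tool,deg) [ 0.1   -0.002 -0.023]
shift after turn cm [-0.06   1.044  0.251]  shift now [-0.059  1.044  0.253]
```

Now I move in slowly until the skirt touches the front of the lip.

>>> step_arm --pt "0 0.3 0.25 0 0 0 1" --pt "0 0.2 0 0 0 0 1" --pt "0 0.2 0 0 0 0 1" --pt "0 0.2 0 0 0 0 1" --pt "0 0 0 0 0 0 1"

```text
clock: 21.02
tool_pos: [0.529, -0.0039, 0.1202]
eef_rot: [0.703, 0.711, 0.0, 0.0]
contact_force: [0.5, 0.2, -2.0]
opening: 0.086
finger_force: 45.0
```

>>> step_arm --pt "0 0.1 0 0 0 0 1" --pt "0 0.1 0 0 0 0 1" --pt "0 0.1 0 0 0 0 1" --pt "0 0 0 0 0 0 1"

```text
clock: 21.52
tool_pos: [0.5319, -0.0039, 0.1202]
eef_rot: [0.703, 0.711, 0.0, 0.0]
contact_force: [0.2, -0.3, -1.7]
opening: 0.088
finger_force: 45.0
```

>>> step_arm --pt "0 0.1 0 0 0 0 1" --pt "0 0 0 0 0 0 1" --pt "0 0.1 0 0 0 0 1" --pt "0 0 0 0 0 0 1"

```text
clock: 22.02
tool_pos: [0.5339, -0.0039, 0.1202]
eef_rot: [0.703, 0.711, 0.0, 0.0]
contact_force: [-0.2, -0.3, -0.4]
opening: 0.088
finger_force: 45.0
```

>>> step_arm --pt "0 0.1 0 0 0 0 1" --pt "0 0 0 0 0 0 1"

```text
clock: 22.28
tool_pos: [0.5346, -0.0038, 0.1201]
eef_rot: [0.703, 0.711, -0.0, -0.0]
contact_force: [-0.1, -0.0, -1.0]
opening: 0.087
finger_force: 45.0
```

>>> step_arm --pt "0 0.1 0 0 0 0 1" --pt "0 0 0 0 0 0 1"

```text
clock: 22.52
tool_pos: [0.5348, -0.0038, 0.12]
eef_rot: [0.703, 0.711, -0.001, -0.001]
contact_force: [-2.6, -0.1, 0.0]
opening: 0.09
finger_force: 45.0
```

>>> step_arm --pt "0 0.1 0 0 0 0 1" --pt "0 0 0 0 0 0 1"

```text
clock: 22.78
tool_pos: [0.535, -0.0039, 0.1199]
eef_rot: [0.703, 0.711, -0.001, -0.001]
contact_force: [-5.1, -0.4, 2.1]
opening: 0.085
finger_force: 45.0
```

Contact came at x = 0.5346, so the slot is centred on the lip at about 0.533. I back off about 1 mm and go down.

>>> step_arm --pt "-0.08 -0.28 0 0 0 0 1" --pt "0 0 0 0 0 0 1" --pt "0 0 0.4 0 0 0 1" --pt "0 0 0.4 0 0 0 1" --pt "0 0 0 0 0 0 1"

```text
clock: 23.4
tool_pos: [0.5346, -0.0047, 0.1119]
eef_rot: [0.703, 0.711, 0.0, 0.0]
contact_force: [-0.0, -1.1, -1.4]
opening: 0.088
finger_force: 45.0
```

>>> step_arm --pt "0 0 0.3 0 0 0 1" --pt "0 0 0.3 0 0 0 1" --pt "0 0 0 0 0 0 1"

```text
clock: 23.78
tool_pos: [0.5343, -0.0046, 0.106]
eef_rot: [0.703, 0.711, 0.0, 0.0]
contact_force: [0.3, -0.3, -1.1]
opening: 0.084
finger_force: 45.0
```

>>> step_arm --pt "0 -0.05 0.3 0 0 0 1" --pt "0 0 0.3 0 0 0 1" --pt "0 0 0 0 0 0 1"

```text
clock: 24.15
tool_pos: [0.5334, -0.0046, 0.0999]
eef_rot: [0.703, 0.711, -0.0, -0.0]
contact_force: [-0.3, 0.6, -0.8]
opening: 0.089
finger_force: 45.0
```

>>> step_arm --pt "0 0 0.15 0 0 0 1" --pt "0 0 0.15 0 0 0 1" --pt "0 0 0.1 0 0 0 1" --pt "0 0 0 0 0 0 1"

```text
clock: 24.65
tool_pos: [0.5335, -0.0046, 0.0968]
eef_rot: [0.703, 0.711, 0.0, 0.0]
contact_force: [-1.1, 0.9, 4.8]
opening: 0.084
finger_force: 45.0
```

>>> step_arm --pt "0 0 0.1 0 0 0 1" --pt "0 0 0.1 0 0 0 1" --pt "0 0 0.1 0 0 0 1" --pt "0 0 0 0 0 0 1" --force 60

```text
clock: 25.15
tool_pos: [0.5335, -0.0047, 0.0966]
eef_rot: [0.703, 0.711, 0.001, 0.0]
contact_force: [-7.1, 0.4, 32.9]
opening: 0.084
finger_force: 60.0
```

Run:
```python
from h import *
from plant import r
t=r.snapshot("top");s=r.snapshot("scene");pickle.dump(s,open("scene3.pkl","wb"))
m=np.zeros((600,800,3),np.uint8)
m[:,:600]=crop(s,230,175,75,75,8); m[:300,600:]=crop(s,350,235,40,60,5)
cv2.imwrite("pics/c9.png",m)
```

```text
(no output)
```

View pics/c9.png

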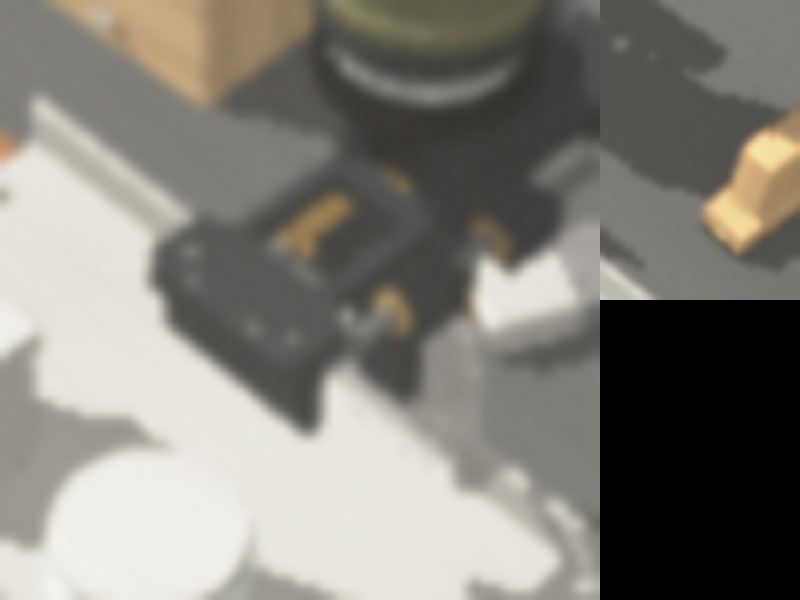

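The holder is down on the lip (right end at about 460,485), with the tongue hidden behind it. The squat jar is untouched (150,530). I check the centring by projection, then read the state.

```bash
python3 - <<'E'
from h import *
from plant import r
s=load("scene3")
for n,p in {"frame back bottom +30":(.537,.0255,.073),"lip top at +30":(.5346,.0255,.067),"roof back top +30":(.5395,.0255,.073),"jar lid c":(.6566,-.0032,.102)}.items():
    q=proj(s,p);print(n,((q-[230,175]+.5)*8-.5).round())
st=r.get_state();print(st["contact_force"],st["moment"],st["tool_pos"],st["finger_force"],st["clock"])
E
python3 chips.py
```

```text
frame back bottom +30 [462. 435.]
lip top at +30 [466. 443.]
roof back top +30 [457. 439.]
jar lid c [150. 524.]
[-6.15135855  0.39956031 32.8253137 ] [0.12912507 1.56562369 0.01450329] [ 0.5335505  -0.00465607  0.09661555] 59.99743340536952 25.25
scene [330.1 283.6] area 9 floor [0.549 0.2  ] board [0.573 0.214]
scene [334.6 288.9] area 35 floor [0.552 0.219] board [0.576 0.232]
scene [326.1 292. ] area 16 floor [0.576 0.21 ] board [0.599 0.224]
```

```bash
python3 -c "
from plant import r
print(r.finish_job())"
```

```text
the job is handed in; nothing more can be done
None
```

The job is handed in at about 25 s: all four chips are in the cullet tray, the scraper stands upright on the bench, and the ticket holder is fully home on the lip, centred on the squat jar to within 1–2 mm, still gripped and pressed down with about 33 N.

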